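# Zero a coating thickness gauge and hold it on the marked spot of a painted panel

### The arm

A 6-joint arm with a two-finger parallel gripper is mounted at the origin on a cart in front of the work surface, level with it; the furniture and walls round the work are solid. World frame = base frame: x ahead of the robot, y to its left, z up, the work surface at z = 0. Lengths are in mm, angles in rad, forces in N, time in s.
With the tool pointing down it reaches from about 275 to 750 mm from the base axis. Payload 10.2 kg.
Tool frame: the origin (TCP) lies on the front face of the gripper's body, between the roots of the fingers; the fingertips stand 73 mm ahead of it and the grasp point (between the pads) lies 54 mm ahead of it; z points along the fingers, y is the line along which they close (so a half turn about z gives the same grasp; the last joint's range is limited). The gripper opens to 85 mm and grips with 20 to 120 N. Pads are 22 mm wide; open, the fingers measure 114 mm over their backs; the gripper's body (76 mm by 85 mm) begins 54 mm behind the grasp point. The pads swing forward as they close: fully open they stand 13 mm farther back than shut.
Start: joints at [0.974, 0.313, 1.498, -0, 1.331, -0.223], TCP at [191.72, 488.749, 303.894] pointing down, gripper open.
Joint ranges: [-2.94, 2.94], [-0.97, 2.17], [0.19, 2.56], [-1.23, 4.37], [0.02, 3.11], [-2.88, 2.88]. Speed limits (rad/s): [2.39, 2.39, 3.01, 3.14, 3.14, 3.14].

### API

Orientations are given as a unit quaternion [w, x, y, z].
In Python, from rig import * gives the robot as it stands.
- The arm moves only by the tool step_arm, never from a script. Its argument "plan" is a list of rows, each an object with "offset": the shift along the tool's x, y, z in cm, a list of three; "rot": the turn, a rotation vector about the tool's x, y, z in degrees, a list of three; "gripper": the finger opening in cm, from 0 to 8.54. In form: [{"offset": [x, y, z], "rot": [wx, wy, wz], "gripper": gripper}, ...]. A call has 1 to 12 rows; each row is the pose to reach, as a shift and turn from the pose commanded when the call began, along the tool's axes at that moment; what a row does not reach only later rows make up. A row lasts 1/10 s, in which the tool goes at most 50 mm and 8.59 degrees, less where a joint would pass 70% of its speed; a pose out of reach is approached as far as the arm can. A call with a gripper value outside its range is refused whole. The fingers move at their own pace and stop on an object; "squeeze" is the grip in N (left out, the last holds). Time passes only in rows, so rows that repeat a pose let the fingers close. It gives the time, the measured TCP pose, the force, the opening and the grip force at its end, in the units of the state.
- sense(): the state, without advancing time (a new reading comes with each control period).
- capture(name): name is "scene" or "top" or "wrist"; returns a dict with "color" (400x640x3 uint8, red, green, blue), "depth" (400x640 float32, mm along the optical axis (not along the pixel's ray), 0 where there is no reading), "vertical_fov" (degrees; the focal length in pixels is half the picture's height over the tangent of half this angle, whatever the lens; pixels are square), "cx", "cy" (the principal point, pixels), "rvec" (rotation vector, rad) and "tvec" (3), from world to camera coordinates, as OpenCV has them; the wrist camera has in their place "mount" (4x4, takes a point from camera to tool coordinates, whose origin is the TCP and whose axes are the flange's). Camera axes: x right, y down, z forward; pixel columns grow to the right and rows downward; lengths in mm; the calibration is good to about 2 mm. The wrist camera is an equidistant fisheye: a pixel r from the principal point sees the ray r / f radians off the axis. A picture is of the moment at which its call begins: read the wrist's pose just before it.
- finish_job(): hands the job in; it is judged then, once.
The state is a dict: "time_s": time; "joints": joint angles; "dq": joint speeds; "tau": joint torques, N m; "eef_pos": TCP position; "ee_rot": TCP orientation; "force": force on the tool from outside, world axes, zero at the start; "wrist_torque": the same for the moment, N m; "grip_width": opening from 0.0 (shut) to 1.0 (fully open); "grip_force": force on a finger pad.
Only numpy, scipy, OpenCV 4.12 (cv2) and the standard library are available. Lean on these libraries where they do the work, as an engineer would, in place of code of your own. Each camera call takes 0.05 s, during which the arm holds its last target. There are 200 camera calls.

### The job

Take the coating thickness gauge out of its dock and first zero it: press it upright on the bare steel zero plate, lightly, until its sprung sensor is most of the way in, for about a second. Then measure the painted panel inside the red ring: hold the gauge square to the sloping panel with the sensor in the middle of the ring, pressed in just as lightly, and finish there still holding it, without letting go. Leave the zero plate and the other things on the bench where they are.

Things in the scene. Friction and masses are not known exactly. Their poses are not given: they have to be found in the camera images.
- gauge_grip (a point): Middle of the grip of the handheld gauge: a grey upright box, 30 mm (its x) by 46 mm (its y, between the flat rubber sides) by 96 mm tall, with a display on its -x face and an orange band. The point lies on the gauge's long axis, 30 mm below its top and 100 mm above the tip of the sensor. Its z axis points up the gauge, away from the sensor.
- gauge: The same gauge, about 175 g, at the start upright in the dock with its origin 6 mm above the bench. Its origin is where the tip of the sensor lies when it is not pressed, 100 mm below the grip point on the long axis; z points up the long axis. Below the box (which begins 34 mm above the origin) a black round snout, 19 to 23 mm thick, reaches to 10 mm above the origin.
- sensor_tip (a point): Middle of the flat lower end of the steel sensor, a pin 12 mm thick that stands 10 mm out of the snout on the gauge's long axis.
- sensor (a joint): How far the sprung sensor is pushed up into the gauge, in m: 0 free, 0.006 at its hard stop. It takes 2 N to start it, 5.2 N at 4 mm and 6.8 N at 6 mm. A reading needs 4 mm or more (and under 20 N).
- dock: Black dock fixed to the bench that the gauge stands in: 60 (x) by 76 (y) by 62 mm high on a 90 by 106 by 6 mm foot; origin under its centre. The pocket takes the lowest 22 mm of the gauge's box with 2 mm of play all round and is open upward; raise the gauge straight up by 60 mm to clear it. The gauge's axes are those of the dock.
- zero_plate: Loose round plate of bare steel, 54 mm across and 8 mm thick, 140 g, lying flat on the bench; origin under its centre.
- zero_top (a point): Centre of the zero plate's upper face.
- panel_stand: Dark sheet-metal stand fixed to the bench, 119 (x) by 172 (y) mm, from 16 mm high in front to 59 mm at the back, its top sloping 20 degrees up away from the robot at yaw 0; origin under its centre.
- panel: Light blue painted flat metal panel fixed on the stand, 104 (its x, up the slope) by 152 mm (its y), 2.2 mm thick; origin in the middle of its painted upper face. Its z axis is square to the painted face and points up, its x axis points up the slope. It is rigid.
- ring_red_centre (a point): Centre, on the painted face, of the red ring drawn on the panel (inner diameter 24 mm, line 2.4 mm wide). Two black rings of the same size lie in the same row, 46 mm from centre to centre; which place is the red one's changes. The attitude of this point is level, not that of the panel.
- timer: White bench timer, 64x66x19 mm, loose bystander; origin under its centre.
- tape_roll: Blue roll of label tape, 52 mm across, 19 mm high, loose bystander; origin under its centre.
- bottle_eth: White bottle with a red cap, 60 mm across, 125 mm high, loose bystander behind the panel stand; origin under its centre.
- marker_blue: Blue marker, 138 mm long, 13 mm thick, lying on the bench, loose bystander; origin under its centre.

How it is judged:
By the outcome, as a careful person would: the job done as asked, in the order asked, and still so for the second after the job is handed in, while the arm keeps its last pose, push and grip.
It also fails if it takes over 67 s, if anything falls off the work surface, if the arm or the gripper's body presses on something with over 40 N, if the wrist force passes 120 N, or if a joint passes its speed limit or range.

## Working session

There is one attempt and no reset: what is moved stays moved. The work goes in short steps, Python scripts to look and compute and a tool call to move; the robot and the scene stay as the last step left them, time stands still between calls to the robot, and variables do not carry over. Pictures are saved under pics/ and viewed, at most 10 in all, crops included, and the job is handed in when it is done.

Besides the shell and the picture viewer there is one more tool, called after "Request:" by a JSON object that holds its "op" and its "data", one argument or row to a line. step_arm: Moves the arm, as the interface text tells. Its arguments: {"type":"object","properties":{"plan":{"type":"array"},"squeeze":{"type":"number"}},"required":["plan"]}

```bash
mkdir -p pics; ls; cat > h.py <<'E'
from rig import *
import numpy as np, cv2
from scipy.spatial.transform import Rotation as R
def q2R(q): return R.from_quat([q[1],q[2],q[3],q[0]]).as_matrix()
def cam(name):
    s=sense(); c=capture(name); f=200/np.tan(np.radians(c['vertical_fov'])/2)
    if name=='wrist':
        M=np.array(c['mount']); T=q2R(s['ee_rot'])
        Rc=T@M[:3,:3]; o=T@M[:3,3]+np.array(s['eef_pos'])
    else:
        Rw=R.from_rotvec(np.ravel(c['rvec'])).as_matrix(); Rc=Rw.T; o=-Rw.T@np.ravel(c['tvec'])
    return dict(c=c,f=f,Rc=Rc,o=o,fish=name=='wrist')
def ray(k,uv):
    uv=np.atleast_2d(uv).astype(float); d=uv-[k['c']['cx'],k['c']['cy']]
    if k['fish']:
        r=np.linalg.norm(d,axis=1)+1e-9; t=r/k['f']
        v=np.c_[d/r[:,None]*np.sin(t)[:,None],np.cos(t)]
    else: v=np.c_[d/k['f'],np.ones(len(d))]
    return v@k['Rc'].T
def onz(k,uv,z):
    v=ray(k,uv); return k['o']+v*((z-k['o'][2])/v[:,2])[:,None]
def dep(k,mask):
    ys,xs=np.nonzero(mask&(k['c']['depth']>0)); v=ray(k,np.c_[xs,ys])
    z=v@k['Rc'][:,2]; return k['o']+v*(k['c']['depth'][ys,xs]/z)[:,None]
def save(k,n): cv2.imwrite('pics/'+n,k['c']['color'][:,:,::-1])
E
python3 - <<'E'
from h import *
for n in ('scene','top','wrist'):
    k=cam(n); save(k,n+'0.png'); np.savez('/tmp/'+n,d=k['c']['depth']); print(n,k['o'].round(),k['Rc'][:,2].round(2),k['f'],(k['c']['depth']>0).mean())
print(sense())
E
```

```text
pics
scene [ -45. -337.  589.] [ 0.73  0.37 -0.58] 374.660096719998 0.996015625
top [536. -41. 946.] [ 0.06 -0.   -1.  ] 385.2718977109921 0.9960703125
wrist [119. 517. 374.] [ 0.29 -0.11 -0.95] 309.70691628693146 0.99532421875
{'time_s': 0.15, 'joints': array([ 9.73608904e-01,  3.13328799e-01,  1.49823530e+00,  1.42830033e-05,
        1.33099215e+00, -2.23403968e-01]), 'dq': array([-0.00035391,  0.0006403 , -0.00349076,  0.00043202, -0.00033818,
       -0.00093039]), 'tau': array([ 2.63361297e-03, -4.12368178e+01, -2.59801161e+01, -9.03491537e-05,
        3.16711586e-03,  2.20062236e-05]), 'eef_pos': array([191.6440997 , 488.64967637, 303.47301967]), 'ee_rot': array([-1.98540393e-04,  1.85807299e-01,  9.82586086e-01, -4.39043256e-04]), 'force': array([-0.91118178,  0.3136583 , -0.15761607]), 'wrist_torque': array([0.02969293, 0.03793483, 0.03205326]), 'grip_force': 0.0, 'grip_width': 1.0037358275682742}
```

View pics/top0.png

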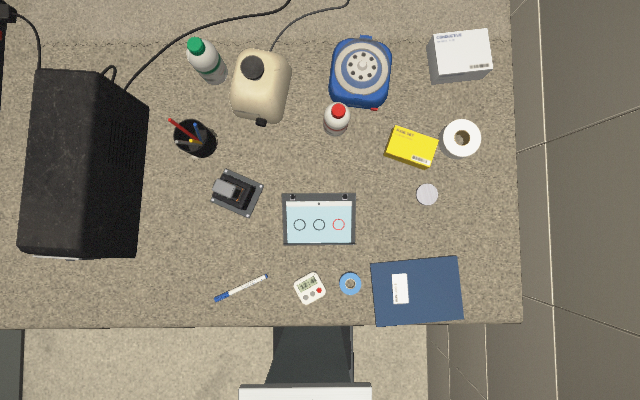

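View pics/scene0.png

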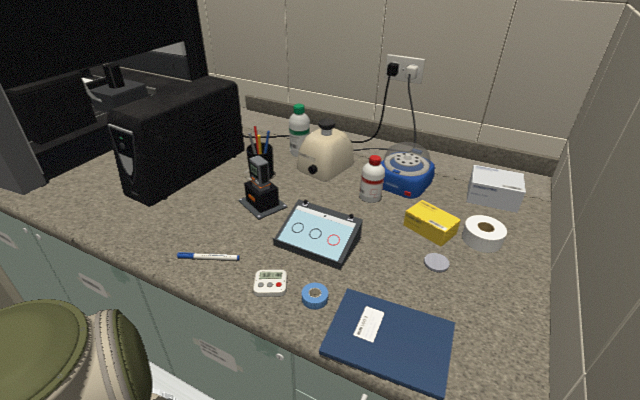

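The top view shows the gauge in its dock at (233,190), the red ring at (338,225), and the zero plate at (427,194). The stand is near yaw 0, and the scene view agrees with all of this.

```bash
python3 - <<'E'
from h import *
k=cam('top'); im=k['c']['color']; hsv=cv2.cvtColor(im,cv2.COLOR_RGB2HSV); H,W=im.shape[:2]
def box(x0,y0,x1,y1):
    m=np.zeros((H,W),bool); m[y0:y1,x0:x1]=1; return m
P=np.zeros((H,W,3)); P[:]=dep(k,np.ones((H,W),bool)|True).reshape(H,W,3) if (k['c']['depth']>0).all() else 0
def pts(m): return dep(k,m)
# panel
m=box(280,190,360,250)&(hsv[...,0]>80)&(hsv[...,0]<110)&(hsv[...,1]>20)&(hsv[...,2]>150)
p=pts(m); c=p.mean(0); n=np.linalg.svd(p-c,full_matrices=False)[2][2]; n*=np.sign(n[2]); print('panel',c,n,len(p), np.degrees(np.arccos(n[2])), np.degrees(np.arctan2(-n[1],-n[0])))
m=box(320,210,352,240)&((hsv[...,0]<10)|(hsv[...,0]>170))&(hsv[...,1]>80)
ys,xs=np.nonzero(m);(u,v),r=cv2.minEnclosingCircle(np.c_[xs,ys].astype(np.float32)); 
d=ray(k,[u,v])[0]; print('ring',u,v,r,k['o']+d*((c-k['o'])@n)/(d@n))
# plate
print('bench z',np.median(pts(box(380,200,400,240))[:,2]))
g=im.astype(int); m=box(410,180,445,210)&(g.min(2)>140)&(abs(g[...,0]-g[...,2])<25)
cs,_=cv2.findContours(m.astype(np.uint8),0,1); cc=max(cs,key=cv2.contourArea); (u,v),r=cv2.minEnclosingCircle(cc); print('plate',u,v,r,onz(k,[u,v],8))
# gauge
m=box(205,165,270,220); p=pts(m); 
t=p[(p[:,2]>115)&(p[:,2]<145)]; print('gauge top',len(t),t.mean(0),np.median(t[:,2]), cv2.minAreaRect(t[:,:2].astype(np.float32)))
f=p[(p[:,2]>55)&(p[:,2]<70)]; print('dock',len(f),f.mean(0),cv2.minAreaRect(f[:,:2].astype(np.float32)))
s=cv2.resize(im[150:260,200:450],None,fx=3.2,fy=3.2,interpolation=cv2.INTER_CUBIC); cv2.imwrite('pics/crop.png',s[:,:,::-1])
E
```

```text
panel [534.72463113 -35.42460951  36.48319542] [-3.41824044e-01 -5.58401633e-04  9.39763806e-01] 2188 19.988071534146105 0.09359794578207495
ring 338.21429443359375 224.2142791748047 5.911876678466797 [534.30017572 -81.87840528  36.30120401]
bench z 1.3315237037084557
plate 426.7391357421875 193.97825622558594 11.046592712402344 [[ 605.47203554 -300.63978709    8.        ]]
gauge top 342 [612.79544073 161.81181145 135.89110346] 136.906418308497 ((613.3300170898438, 164.13909912109375), (47.46076965332031, 31.191633224487305), 66.64911651611328)
dock 474 [611.11400718 156.87866716  62.90210616] ((613.7833862304688, 163.83966064453125), (76.16423797607422, 59.90196990966797), 65.4251480102539)
```

View pics/crop.png

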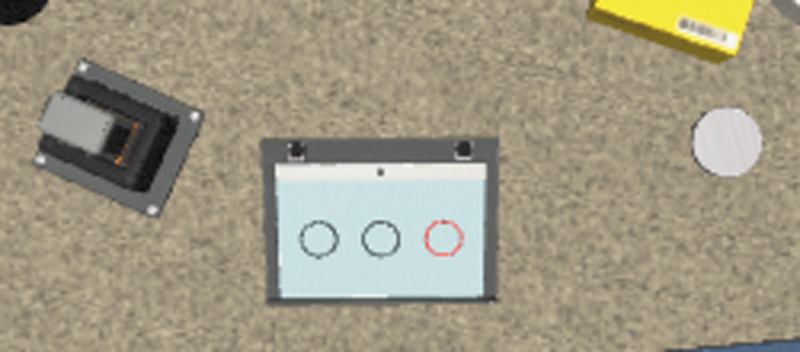

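Top crop: gauge on the dock's upper-left at crop (78,118), rings in a row at crop y 239 with the red one on the right (443), and the plate at (727,142). Next I check the clearance to the tower and compute the approach.

```bash
cat >> h.py <<'E'
def rel(pos0,q0,pos1,R1):
    R0=q2R(q0) if np.ndim(q0)==1 else q0
    return (R0.T@(np.array(pos1)-pos0)/10).round(2), np.degrees(R.from_matrix(R0.T@R1).as_rotvec()).round(2)
def toolR(zdir,yaw):  # tool z along zdir, y axis nearest to heading yaw (deg)
    z=np.array(zdir,float); z/=np.linalg.norm(z); y=np.array([np.cos(np.radians(yaw)),np.sin(np.radians(yaw)),0]); y-=z*(y@z); y/=np.linalg.norm(y)
    return np.c_[np.cross(y,z),y,z]
E
python3 - <<'E'
from h import *
k=cam('top'); m=np.zeros((400,640),bool); m[60:265,10:200]=1; p=dep(k,m); t=p[p[:,2]>150]
print('tower',t.min(0),t.max(0))
s=sense(); p0=np.array([191.72,488.749,303.894]); R0=q2R(s['ee_rot'])
Rt=toolR([0,0,-1],66)
for q in ([380,230,304],[613.4,164,304],[613.4,164,156]): print(rel(p0,R0,q,Rt))
E
```

```text
tower [469.14761193 261.17864578 150.01468814] [835.93280606 518.02342749 244.73943154]
(array([-2.698e+01, -1.721e+01, -1.000e-02]), array([-0.03, -0.01,  2.58]))
(array([-5.111e+01, -1.484e+01, -1.000e-02]), array([-0.03, -0.01,  2.58]))
(array([-51.12, -14.83,  14.79]), array([-0.03, -0.01,  2.58]))
```

Request:
{"op": "step_arm", "data": {
  "plan": [
    {"offset": [-27, -17.2, 0], "rot": [0, 0, 2.6], "gripper": 8.5},
    {"offset": [-27, -17.2, 0], "rot": [0, 0, 2.6], "gripper": 8.5},
    {"offset": [-27, -17.2, 0], "rot": [0, 0, 2.6], "gripper": 8.5},
    {"offset": [-27, -17.2, 0], "rot": [0, 0, 2.6], "gripper": 8.5},
    {"offset": [-27, -17.2, 0], "rot": [0, 0, 2.6], "gripper": 8.5},
    {"offset": [-27, -17.2, 0], "rot": [0, 0, 2.6], "gripper": 8.5},
    {"offset": [-27, -17.2, 0], "rot": [0, 0, 2.6], "gripper": 8.5},
    {"offset": [-35, -16.5, 0], "rot": [0, 0, 2.6], "gripper": 8.5},
    {"offset": [-40, -16, 0], "rot": [0, 0, 2.6], "gripper": 8.5},
    {"offset": [-45, -15.5, 0], "rot": [0, 0, 2.6], "gripper": 8.5},
    {"offset": [-51.1, -14.8, 0], "rot": [0, 0, 2.6], "gripper": 8.5},
    {"offset": [-51.1, -14.8, 0], "rot": [0, 0, 2.6], "gripper": 8.5}
  ]
}}

```text
time_s: 1.45
eef_pos: [615.4, 163.2, 303.4]
ee_rot: [-0.0, 0.208, 0.978, -0.0]
force: [-0.1, 1.3, 0.0]
grip_width: 0.997
grip_force: 0.0
```

```bash
python3 - <<'E'
from h import *
s=sense(); print(s['time_s'],s['eef_pos'],np.abs(s['dq']).max(),s['force'])
k=cam('wrist'); save(k,'w1.png')
p=dep(k,np.ones((400,640),bool)); t=p[(p[:,2]>120)&(p[:,2]<150)&(abs(p[:,0]-613)<60)&(abs(p[:,1]-164)<60)]
print(len(t),np.median(t[:,2]) if len(t) else 0,cv2.minAreaRect(t[:,:2].astype(np.float32)) if len(t) else 0)
E
```

```text
1.45 [615.41410616 163.23977769 303.36628988] 1.3253041605110423 [-0.14097502  1.25334958  0.03697102]
2188 135.6732309576941 ((615.2059326171875, 163.20529174804688), (48.041072845458984, 30.164445877075195), 66.15673828125)
```

View pics/w1.png

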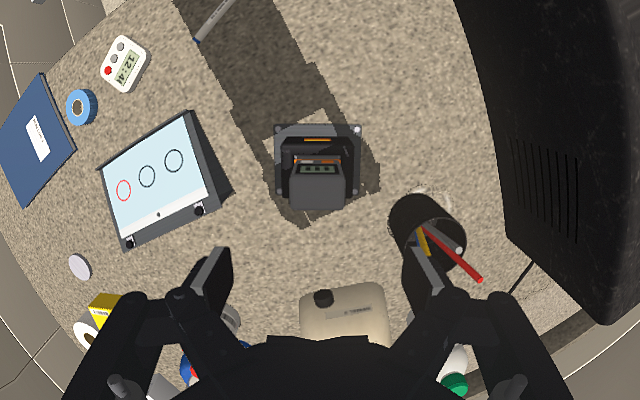

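The wrist view shows the gauge at (318,185) between the open fingers, aligned with them, and the pen cup clear of the right finger. I go down and grip.

Request:
{"op": "step_arm", "data": {
  "plan": [
    {"offset": [0, 0, 3], "rot": [0, 0, 0], "gripper": 8.5},
    {"offset": [0, 0, 7], "rot": [0, 0, 0], "gripper": 8.5},
    {"offset": [0, 0, 10], "rot": [0, 0, 0], "gripper": 8.5},
    {"offset": [0, 0, 12], "rot": [0, 0, 0], "gripper": 8.5},
    {"offset": [0, 0, 13.5], "rot": [0, 0, 0], "gripper": 8.5},
    {"offset": [0, 0, 14.8], "rot": [0, 0, 0], "gripper": 8.5},
    {"offset": [0, 0, 14.8], "rot": [0, 0, 0], "gripper": 8.5},
    {"offset": [0, 0, 14.8], "rot": [0, 0, 0], "gripper": 8.5}
  ]
}}

```text
time_s: 2.3
eef_pos: [613.7, 164.4, 156.6]
ee_rot: [0.001, 0.208, 0.978, 0.0]
force: [0.1, 0.2, 0.2]
grip_width: 0.996
grip_force: 0.0
```

Request:
{"op": "step_arm", "data": {
  "plan": [
    {"offset": [0, 0, 0], "rot": [0, 0, 0], "gripper": 3.5},
    {"offset": [0, 0, 0], "rot": [0, 0, 0], "gripper": 3.5},
    {"offset": [0, 0, 0], "rot": [0, 0, 0], "gripper": 3.5},
    {"offset": [0, 0, 0], "rot": [0, 0, 0], "gripper": 3.5},
    {"offset": [0, 0, 0], "rot": [0, 0, 0], "gripper": 3.5},
    {"offset": [0, 0, 0], "rot": [0, 0, 0], "gripper": 3.5},
    {"offset": [0, 0, 0], "rot": [0, 0, 0], "gripper": 3.5},
    {"offset": [0, 0, 0], "rot": [0, 0, 0], "gripper": 3.5},
    {"offset": [0, 0, 0], "rot": [0, 0, 0], "gripper": 3.5},
    {"offset": [0, 0, 0], "rot": [0, 0, 0], "gripper": 3.5}
  ],
  "squeeze": 60
}}

```text
time_s: 3.3
eef_pos: [613.6, 164.4, 156.7]
ee_rot: [0.001, 0.208, 0.978, 0.0]
force: [-1.4, -0.9, 5.7]
grip_width: 0.533
grip_force: 57.5
```

Gripped (46 mm). Lift straight up 10 cm.

Request:
{"op": "step_arm", "data": {
  "plan": [
    {"offset": [0, 0, -0.5], "rot": [0, 0, 0], "gripper": 3.5},
    {"offset": [0, 0, -1.5], "rot": [0, 0, 0], "gripper": 3.5},
    {"offset": [0, 0, -3], "rot": [0, 0, 0], "gripper": 3.5},
    {"offset": [0, 0, -4.5], "rot": [0, 0, 0], "gripper": 3.5},
    {"offset": [0, 0, -6], "rot": [0, 0, 0], "gripper": 3.5},
    {"offset": [0, 0, -7.5], "rot": [0, 0, 0], "gripper": 3.5},
    {"offset": [0, 0, -9], "rot": [0, 0, 0], "gripper": 3.5},
    {"offset": [0, 0, -10], "rot": [0, 0, 0], "gripper": 3.5},
    {"offset": [0, 0, -10], "rot": [0, 0, 0], "gripper": 3.5},
    {"offset": [0, 0, -10], "rot": [0, 0, 0], "gripper": 3.5}
  ]
}}

```text
time_s: 4.3
eef_pos: [613.2, 164.3, 255.4]
ee_rot: [-0.0, 0.208, 0.978, -0.0]
force: [-0.1, -0.6, -2.9]
grip_width: 0.53
grip_force: 57.5
```

```bash
python3 - <<'E'
from h import *
s=sense(); print(s['eef_pos'],s['force'],s['grip_force'],np.abs(s['dq']).max())
k=cam('wrist'); save(k,'w2.png'); T=q2R(s['ee_rot'])
p=(dep(k,np.ones((400,640),bool))-s['eef_pos'])@T   # tool coords
t=p[(abs(p[:,0])<40)&(abs(p[:,1])<26)&(p[:,2]>15)&(p[:,2]<140)]
# camera looks from tool +x: face of gauge nearest camera
for a,b in((15,22),(22,28),(28,40),(60,80),(80,100),(100,125),(125,140)):
    q=t[(t[:,2]>=a)&(t[:,2]<b)]; print(a,b,len(q),np.round(np.percentile(q,[2,50,98],axis=0),1).tolist() if len(q) else '')
sc=cam('scene'); 
cv2.imwrite('pics/s2.png',cv2.resize(sc['c']['color'][60:260,190:350],None,fx=3,fy=3)[:,:,::-1])
E
```

```text
[613.21689593 164.33739672 255.41541842] [-0.06694192 -0.5817219  -2.87317356] 57.53082990646362 0.013276529234645458
15 22 5240 [[-11.8, -22.7, 17.4], [1.3, 0.1, 20.6], [11.2, 22.5, 21.8]]
22 28 1579 [[3.5, -24.5, 22.0], [11.0, 0.1, 24.2], [12.2, 24.7, 27.8]]
28 40 2326 [[6.0, -25.1, 28.2], [12.1, 0.1, 33.1], [13.2, 25.2, 39.8]]
60 80 1464 [[9.4, -23.4, 60.2], [11.6, 0.1, 69.1], [12.9, 23.4, 79.0]]
80 100 1107 [[10.2, -21.6, 80.6], [11.5, 0.1, 89.3], [12.2, 21.6, 99.4]]
100 125 505 [[10.0, -21.2, 100.3], [11.5, 0.1, 106.8], [12.1, 21.1, 112.4]]
125 140 81 [[3.0, -6.6, 125.7], [5.9, 0.1, 133.6], [7.2, 5.7, 139.3]]
```

View pics/w2.png

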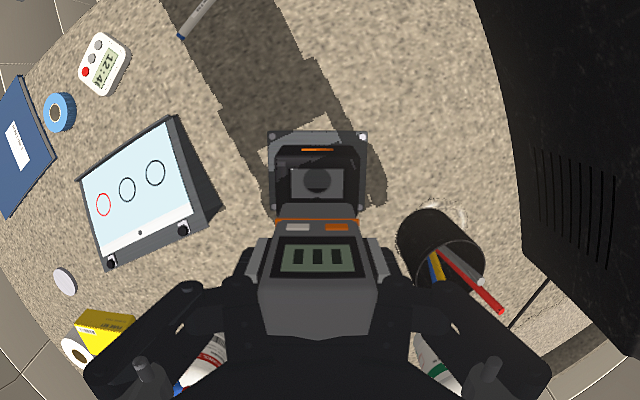

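View pics/s2.png

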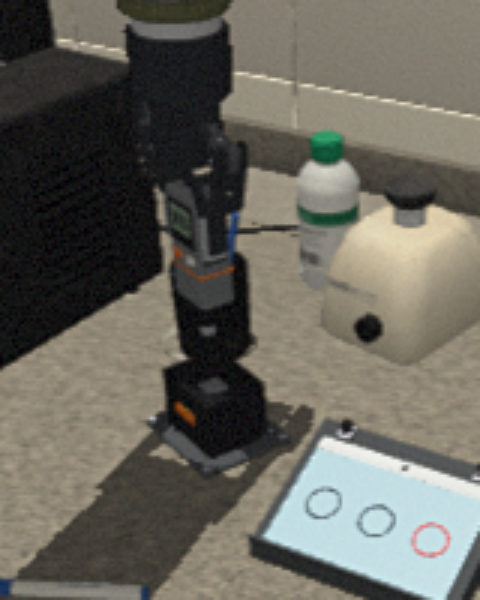

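The gauge hangs upright in the grip. In the wrist view its face is centred at about column 317. I carry it over to the zero plate.

Request:
{"op": "step_arm", "data": {
  "plan": [
    {"offset": [-1, -2.4, 0], "rot": [0, 0, 0], "gripper": 3.5},
    {"offset": [-2.6, -6, 0], "rot": [0, 0, 0], "gripper": 3.5},
    {"offset": [-4.3, -10, 0], "rot": [0, 0, 0], "gripper": 3.5},
    {"offset": [-6, -14.2, 0], "rot": [0, 0, 0], "gripper": 3.5},
    {"offset": [-7.8, -18.5, 0], "rot": [0, 0, 0], "gripper": 3.5},
    {"offset": [-9.6, -22.8, 0], "rot": [0, 0, 0], "gripper": 3.5},
    {"offset": [-11.4, -27, 0], "rot": [0, 0, 0], "gripper": 3.5},
    {"offset": [-13.2, -31.3, 0], "rot": [0, 0, 0], "gripper": 3.5},
    {"offset": [-15, -35.6, 0], "rot": [0, 0, 0], "gripper": 3.5},
    {"offset": [-16.7, -39.6, 0], "rot": [0, 0, 0], "gripper": 3.5},
    {"offset": [-17.6, -41.7, 0], "rot": [0, 0, 0], "gripper": 3.5},
    {"offset": [-18, -42.7, 0], "rot": [0, 0, 0], "gripper": 3.5}
  ],
  "squeeze": 80
}}

```text
time_s: 5.6
eef_pos: [603.4, -301.1, 254.7]
ee_rot: [-0.001, 0.209, 0.978, 0.0]
force: [0.4, 1.2, -1.9]
grip_width: 0.525
grip_force: 76.7
```

Request:
{"op": "step_arm", "data": {
  "plan": [
    {"offset": [0, 0, 2], "rot": [0, 0, 0], "gripper": 3.5},
    {"offset": [0, 0, 4], "rot": [0, 0, 0], "gripper": 3.5},
    {"offset": [0, 0, 4], "rot": [0, 0, 0], "gripper": 3.5},
    {"offset": [0, 0, 4], "rot": [0, 0, 0], "gripper": 3.5},
    {"offset": [0, 0, 4], "rot": [0, 0, 0], "gripper": 3.5}
  ]
}}

```text
time_s: 6.1
eef_pos: [604.5, -298.6, 217.3]
ee_rot: [0.001, 0.208, 0.978, -0.0]
force: [0.5, -0.3, -1.7]
grip_width: 0.529
grip_force: 76.7
```

```bash
python3 - <<'E'
from h import *
s=sense(); print(s['eef_pos'],s['ee_rot'],s['force'],np.abs(s['dq']).max())
k=cam('wrist'); save(k,'w3.png'); T=q2R(s['ee_rot'])
p=(dep(k,np.ones((400,640),bool))-s['eef_pos'])@T
t=p[(abs(p[:,0])<40)&(abs(p[:,1])<20)]
for a,b in((28,40),(60,80),(80,100),(100,112),(121,128),(128,134),(134,140)):
    q=t[(t[:,2]>=a)&(t[:,2]<b)]; print(a,b,len(q),np.round(np.percentile(q,[2,50,98],axis=0),1).tolist() if len(q) else '')
E
```

```text
[ 604.47039542 -298.62025395  217.29554505] [ 9.06694958e-04  2.07743729e-01  9.78182790e-01 -3.88409525e-04] [ 0.49513928 -0.26864217 -1.67371502] 0.00401690748121255
28 40 1778 [[10.9, -18.9, 28.2], [12.3, 0.1, 33.1], [13.2, 18.9, 39.8]]
60 80 1245 [[10.9, -19.0, 60.2], [11.8, 0.1, 69.8], [13.0, 19.2, 79.0]]
80 100 998 [[10.9, -19.1, 80.6], [11.5, 0.1, 89.6], [12.1, 19.2, 99.5]]
100 112 444 [[10.9, -19.0, 100.5], [11.5, 0.4, 106.6], [12.1, 19.2, 111.7]]
121 128 12 [[6.4, -3.1, 124.5], [6.9, 0.1, 126.3], [7.5, 3.9, 127.8]]
128 134 35 [[4.7, -5.6, 128.2], [6.2, 0.1, 132.0], [7.0, 5.2, 133.9]]
134 140 38 [[2.5, -7.2, 134.1], [5.4, -0.9, 136.3], [6.7, 6.0, 139.4]]
```

View pics/w3.png

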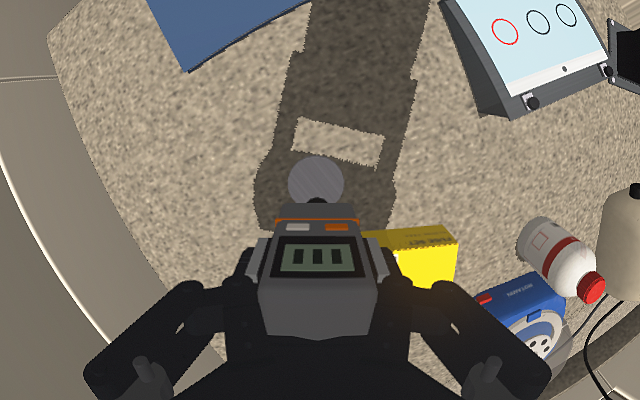

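The plate's centre appears at about (316,178), straight in line below the gauge. I go down to just above it, then press in small steps.

Request:
{"op": "step_arm", "data": {
  "plan": [
    {"offset": [0, 0, 1.5], "rot": [0, 0, 0], "gripper": 3.5},
    {"offset": [0, 0, 3], "rot": [0, 0, 0], "gripper": 3.5},
    {"offset": [0, 0, 4.2], "rot": [0, 0, 0], "gripper": 3.5},
    {"offset": [0, 0, 5], "rot": [0, 0, 0], "gripper": 3.5},
    {"offset": [0, 0, 5.4], "rot": [0, 0, 0], "gripper": 3.5},
    {"offset": [0, 0, 5.4], "rot": [0, 0, 0], "gripper": 3.5},
    {"offset": [0, 0, 5.4], "rot": [0, 0, 0], "gripper": 3.5},
    {"offset": [0, 0, 5.4], "rot": [0, 0, 0], "gripper": 3.5}
  ]
}}

```text
time_s: 6.95
eef_pos: [604.2, -299.1, 162.6]
ee_rot: [0.001, 0.208, 0.978, -0.0]
force: [0.5, -0.4, -1.9]
grip_width: 0.526
grip_force: 76.7
```

Request:
{"op": "step_arm", "data": {
  "plan": [
    {"offset": [0, 0, 0.2], "rot": [0, 0, 0], "gripper": 3.5},
    {"offset": [0, 0, 0.4], "rot": [0, 0, 0], "gripper": 3.5},
    {"offset": [0, 0, 0.5], "rot": [0, 0, 0], "gripper": 3.5},
    {"offset": [0, 0, 0.5], "rot": [0, 0, 0], "gripper": 3.5},
    {"offset": [0, 0, 0.5], "rot": [0, 0, 0], "gripper": 3.5}
  ]
}}

```text
time_s: 7.45
eef_pos: [604.1, -299.0, 157.3]
ee_rot: [0.0, 0.208, 0.978, -0.0]
force: [0.1, 0.1, 0.9]
grip_width: 0.531
grip_force: 76.7
```

Request:
{"op": "step_arm", "data": {
  "plan": [
    {"offset": [0, 0, 0.15], "rot": [0, 0, 0], "gripper": 3.5},
    {"offset": [0, 0, 0.3], "rot": [0, 0, 0], "gripper": 3.5},
    {"offset": [0, 0, 0.38], "rot": [0, 0, 0], "gripper": 3.5},
    {"offset": [0, 0, 0.38], "rot": [0, 0, 0], "gripper": 3.5}
  ]
}}

```text
time_s: 7.85
eef_pos: [604.1, -299.0, 153.4]
ee_rot: [0.0, 0.208, 0.978, -0.0]
force: [-0.4, 0.1, 4.1]
grip_width: 0.534
grip_force: 77.0
```

That is 6.0 N, so about 5 mm in. Hold for 1.2 s.

Request:
{"op": "step_arm", "data": {
  "plan": [
    {"offset": [0, 0, 0], "rot": [0, 0, 0], "gripper": 3.5},
    {"offset": [0, 0, 0], "rot": [0, 0, 0], "gripper": 3.5},
    {"offset": [0, 0, 0], "rot": [0, 0, 0], "gripper": 3.5},
    {"offset": [0, 0, 0], "rot": [0, 0, 0], "gripper": 3.5},
    {"offset": [0, 0, 0], "rot": [0, 0, 0], "gripper": 3.5},
    {"offset": [0, 0, 0], "rot": [0, 0, 0], "gripper": 3.5},
    {"offset": [0, 0, 0], "rot": [0, 0, 0], "gripper": 3.5},
    {"offset": [0, 0, 0], "rot": [0, 0, 0], "gripper": 3.5},
    {"offset": [0, 0, 0], "rot": [0, 0, 0], "gripper": 3.5},
    {"offset": [0, 0, 0], "rot": [0, 0, 0], "gripper": 3.5},
    {"offset": [0, 0, 0], "rot": [0, 0, 0], "gripper": 3.5},
    {"offset": [0, 0, 0], "rot": [0, 0, 0], "gripper": 3.5}
  ]
}}

```text
time_s: 9.05
eef_pos: [604.1, -299.0, 153.1]
ee_rot: [0.0, 0.208, 0.978, -0.0]
force: [0.4, -0.4, 3.7]
grip_width: 0.528
grip_force: 77.1
```

Request:
{"op": "step_arm", "data": {
  "plan": [
    {"offset": [0, 0, -0.5], "rot": [0, 0, 0], "gripper": 3.5},
    {"offset": [0, 0, -1.5], "rot": [0, 0, 0], "gripper": 3.5},
    {"offset": [0, 0, -3.5], "rot": [0, 0, 0], "gripper": 3.5},
    {"offset": [0, 0, -6], "rot": [0, 0, 0], "gripper": 3.5},
    {"offset": [0, 0, -9], "rot": [0, 0, 0], "gripper": 3.5},
    {"offset": [0, 0, -10], "rot": [0, 0, 0], "gripper": 3.5},
    {"offset": [0, 0, -10], "rot": [0, 0, 0], "gripper": 3.5},
    {"offset": [0, 0, -10], "rot": [0, 0, 0], "gripper": 3.5}
  ]
}}

```text
time_s: 9.85
eef_pos: [603.6, -298.6, 251.3]
ee_rot: [-0.001, 0.208, 0.978, 0.001]
force: [-0.2, -0.4, -2.4]
grip_width: 0.527
grip_force: 77.0
```

```bash
python3 - <<'E'
from h import *
s=sense(); print(s['eef_pos'],s['force'],s['joints'])
n=np.array([-.342,0,.94]); ring=np.array([534.3,-81.9,36.3])
for ax in (-2,):
  Rt=toolR(-n,90); 
  for h in (60,): # tip height above face
    tcp=ring+n*(150.7+h)-Rt[:,0]*ax
    print(Rt.round(2).tolist(),tcp,rel(s['eef_pos'],s['ee_rot'],tcp,Rt))
E
```

```text
[ 603.62732046 -298.60687279  251.31430592] [-0.21605692 -0.4210433  -2.39160273] [-6.32953831e-01  6.88473609e-01  1.05368515e+00  6.50624021e-06
  1.40248333e+00 -1.78459868e+00]
[[-0.94, 0.0, 0.34], [0.0, 1.0, -0.0], [-0.34, 0.0, -0.94]] [460.36112994 -81.9        233.67419281] (array([21.9 , 13.96,  1.84]), array([ -4.12, -19.86, -23.78]))
```

Request:
{"op": "step_arm", "data": {
  "plan": [
    {"offset": [2.2, 1.4, 0], "rot": [-0.4, -2, -2.4], "gripper": 3.5},
    {"offset": [5, 3.2, 0.3], "rot": [-0.9, -4.6, -5.4], "gripper": 3.5},
    {"offset": [8, 5.1, 0.6], "rot": [-1.5, -7.3, -8.7], "gripper": 3.5},
    {"offset": [11, 7, 0.9], "rot": [-2.1, -10, -12], "gripper": 3.5},
    {"offset": [14, 8.9, 1.2], "rot": [-2.6, -12.7, -15.2], "gripper": 3.5},
    {"offset": [17, 10.8, 1.4], "rot": [-3.2, -15.4, -18.5], "gripper": 3.5},
    {"offset": [19.5, 12.4, 1.6], "rot": [-3.7, -17.7, -21.2], "gripper": 3.5},
    {"offset": [21.2, 13.5, 1.8], "rot": [-4, -19.2, -23], "gripper": 3.5},
    {"offset": [21.9, 14, 1.8], "rot": [-4.1, -19.9, -23.8], "gripper": 3.5},
    {"offset": [21.9, 14, 1.8], "rot": [-4.1, -19.9, -23.8], "gripper": 3.5},
    {"offset": [21.9, 14, 1.8], "rot": [-4.1, -19.9, -23.8], "gripper": 3.5},
    {"offset": [21.9, 14, 1.8], "rot": [-4.1, -19.9, -23.8], "gripper": 3.5}
  ]
}}

```text
time_s: 11.05
eef_pos: [461.5, -82.7, 235.0]
ee_rot: [0.175, 0.0, 0.985, -0.001]
force: [0.3, 0.3, -1.8]
grip_width: 0.53
grip_force: 76.9
```

```bash
python3 - <<'E'
from h import *
s=sense(); T=q2R(s['ee_rot']); print(s['eef_pos'],T[:,2],s['force'],s['joints'].round(2))
k=cam('wrist'); save(k,'w4.png'); sc=cam('scene'); save(sc,'s4.png')
p=(dep(k,np.ones((400,640),bool))-s['eef_pos'])@T
t=p[(abs(p[:,0])<40)&(abs(p[:,1])<20)]
for a,b in((28,40),(100,112),(121,130),(130,136),(136,142),(142,152)):
    q=t[(t[:,2]>=a)&(t[:,2]<b)]; print(a,b,len(q),np.round(np.percentile(q,[2,50,98],axis=0),1).tolist() if len(q) else '')
n=np.array([-.342,0,.94])
def red(k):
    hsv=cv2.cvtColor(k['c']['color'],cv2.COLOR_RGB2HSV); return ((hsv[...,0]<8)|(hsv[...,0]>172))&(hsv[...,1]>90)&(hsv[...,2]>90)
for name,kk in(('wrist',k),('scene',sc)):
    m=red(kk); ys,xs=np.nonzero(m); v=ray(kk,np.c_[xs,ys])
    c=np.array([534.3,-81.9,36.3]); P=kk['o']+v*(((c-kk['o'])@n)/(v@n))[:,None]
    sel=np.linalg.norm(P-c,axis=1)<28; P=P[sel]; 
    e1=np.array([.94,0,.342]); a=(P-c)@e1; b=(P-c)[:,1]
    A=np.c_[2*a,2*b,np.ones(len(a))]; x=np.linalg.lstsq(A,a*a+b*b,rcond=None)[0]
    rc=c+e1*x[0]+np.array([0,1,0])*x[1]; print(name,len(P),'r',np.sqrt(x[2]+x[0]**2+x[1]**2),'centre',rc,'tool',(rc-s['eef_pos'])@T)
    cv2.imwrite
im=sc['c']['color'][60:270,260:400]; cv2.imwrite('pics/s4c.png',cv2.resize(im,None,fx=2.8,fy=2.8,interpolation=cv2.INTER_CUBIC)[:,:,::-1])
w=k['c']['color'][60:300,200:440]; 
A=cv2.resize(w,(588,588),interpolation=cv2.INTER_CUBIC)[:,:,::-1]; B=cv2.imread('pics/s4c.png'); print(B.shape)
C=np.hstack([A[:588,:400] if 0 else cv2.resize(A,(400,400)),cv2.resize(B,(400,600))[:400]]) ; cv2.imwrite('pics/both.png',np.hstack([cv2.copyMakeBorder(cv2.resize(A,(400,400)),0,188,0,0,0),B]))
E
```

```text
[461.49545369 -82.65267845 234.98625529] [ 0.34449872 -0.00248729 -0.93878349] [ 0.25661726  0.29174988 -1.84324582] [-0.49  0.14  1.94  0.24  0.76 -2.21]
28 40 1812 [[11.0, -19.0, 28.2], [12.3, -0.3, 33.0], [13.2, 18.8, 39.7]]
100 112 440 [[11.0, -19.1, 100.2], [11.6, -0.3, 106.5], [12.2, 19.0, 111.8]]
121 130 21 [[6.1, -4.8, 124.6], [6.9, -0.3, 128.4], [7.7, 4.2, 129.9]]
130 136 39 [[4.7, -6.1, 130.5], [6.0, -0.3, 132.8], [7.2, 4.7, 135.7]]
136 142 26 [[2.6, -7.8, 136.1], [5.3, -0.7, 138.2], [6.6, 5.7, 140.7]]
142 152 0 
wrist 144 r 13.050581877403053 centre [536.49471804 -83.47601628  37.0985038 ] tool [ -2.23600274  -0.29697473 211.61295289]
scene 8 r 13.136360476989177 centre [537.77071308 -81.99833279  37.5627488 ] tool [ -3.59380848   1.1807258  211.61303057]
(588, 392, 3)
```

View pics/both.png

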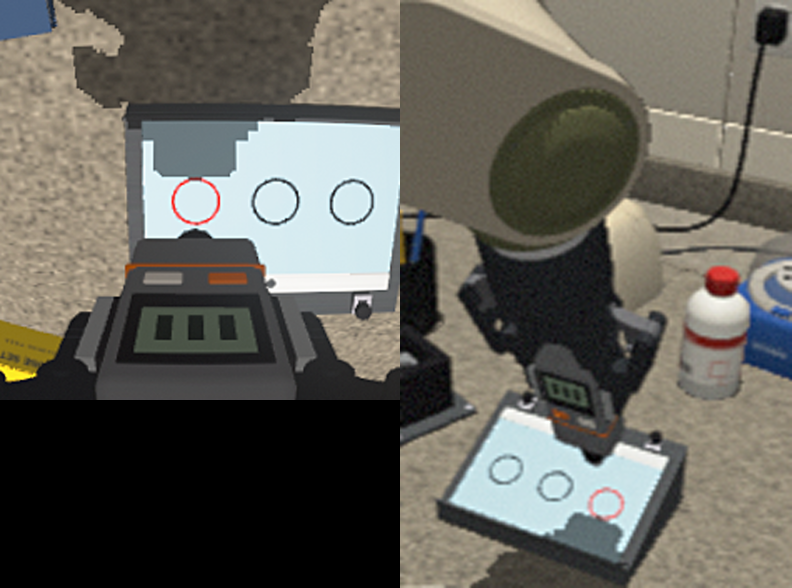

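The wrist view (left) puts the ring directly below the snout, in line with the gauge axis, with about +0.8 mm left to correct in tool x. The scene view shows the gauge square to the panel. I move in to just short of contact.

Request:
{"op": "step_arm", "data": {
  "plan": [
    {"offset": [0.08, 0.03, 1], "rot": [0, 0, 0], "gripper": 3.5},
    {"offset": [0.08, 0.03, 2.5], "rot": [0, 0, 0], "gripper": 3.5},
    {"offset": [0.08, 0.03, 4], "rot": [0, 0, 0], "gripper": 3.5},
    {"offset": [0.08, 0.03, 5], "rot": [0, 0, 0], "gripper": 3.5},
    {"offset": [0.08, 0.03, 5.5], "rot": [0, 0, 0], "gripper": 3.5},
    {"offset": [0.08, 0.03, 5.5], "rot": [0, 0, 0], "gripper": 3.5},
    {"offset": [0.08, 0.03, 5.5], "rot": [0, 0, 0], "gripper": 3.5},
    {"offset": [0.08, 0.03, 5.5], "rot": [0, 0, 0], "gripper": 3.5},
    {"offset": [0.08, 0.03, 5.5], "rot": [0, 0, 0], "gripper": 3.5}
  ]
}}

```text
time_s: 12.05
eef_pos: [479.2, -81.8, 183.7]
ee_rot: [0.176, -0.0, 0.984, -0.001]
force: [0.0, -0.8, -1.7]
grip_width: 0.529
grip_force: 76.9
```

```bash
cat > chk.py <<'E'
from h import *
s=sense(); T=q2R(s['ee_rot']); n=np.array([-.342,0,.94]); print(s['eef_pos'],T[:,2],s['force'],'Fn',s['force']@n)
k=cam('wrist'); sc=cam('scene')
p=(dep(k,np.ones((400,640),bool))-s['eef_pos'])@T
t=p[(abs(p[:,0])<40)&(abs(p[:,1])<20)]
for a,b in((28,40),(100,112),(128,138),(138,145)):
    q=t[(t[:,2]>=a)&(t[:,2]<b)]; print(a,b,len(q),np.round(np.percentile(q,[2,50,98],axis=0),1).tolist() if len(q) else '')
for kk in (k,sc):
    hsv=cv2.cvtColor(kk['c']['color'],cv2.COLOR_RGB2HSV); m=((hsv[...,0]<8)|(hsv[...,0]>172))&(hsv[...,1]>80)&(hsv[...,2]>90)
    ys,xs=np.nonzero(m); v=ray(kk,np.c_[xs,ys]); c=np.array([534.3,-81.9,36.3]); P=kk['o']+v*(((c-kk['o'])@n)/(v@n))[:,None]
    P=P[np.linalg.norm(P-c,axis=1)<22]; e1=np.array([.94,0,.342]); a=(P-c)@e1; b=(P-c)[:,1]
    A=np.c_[2*a,2*b,np.ones(len(a))]; x=np.linalg.lstsq(A,a*a+b*b,rcond=None)[0]; rc=c+e1*x[0]+np.array([0,1,0])*x[1]
    print(len(P),'r',np.sqrt(x[2]+x[0]**2+x[1]**2),rc,'tool',(rc-s['eef_pos'])@T)
w=cv2.resize(k['c']['color'][120:220,270:370],(400,400),interpolation=cv2.INTER_CUBIC); z=cv2.resize(sc['c']['color'][185:285,285:385],(400,400),interpolation=cv2.INTER_CUBIC)
import sys; cv2.imwrite('pics/'+sys.argv[1],np.hstack([w,z])[:,:,::-1])
E
python3 chk.py near.png
```

```text
[479.23863533 -81.78558778 183.65409426] [ 0.34556219 -0.00248429 -0.93839256] [ 0.01979467 -0.7604824  -1.72547268] Fn -1.6287140993255163
28 40 1815 [[11.0, -19.1, 28.2], [12.4, -0.3, 33.1], [13.3, 19.1, 39.7]]
100 112 440 [[11.0, -18.9, 100.3], [11.7, 0.3, 106.4], [12.3, 19.1, 111.8]]
128 138 59 [[3.9, -5.9, 128.6], [6.0, -0.3, 133.2], [7.3, 5.4, 137.7]]
138 145 15 [[2.7, -8.0, 138.0], [5.5, -3.2, 138.5], [6.3, 3.1, 140.4]]
126 r 12.976937572803203 [536.26690108 -83.42804646  37.0156172 ] tool [ -2.84091305  -1.25455648 157.31534896]
16 r 12.884781069854611 [537.06044412 -82.63642535  37.3043318 ] tool [ -3.68614988  -0.46379508 157.31667318]
```

View pics/near.png

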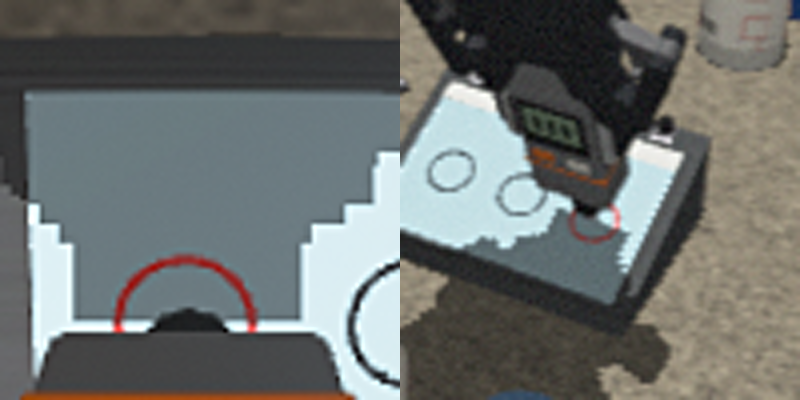

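Left half: ring centre at column 186, snout at 190, so a correction of about 0.7 mm toward -y. Right half: the snout sits over the ring. I apply it and press in gently.

Request:
{"op": "step_arm", "data": {
  "plan": [
    {"offset": [0.02, -0.07, 0.2], "rot": [0, 0, 0], "gripper": 3.5},
    {"offset": [0.02, -0.07, 0.4], "rot": [0, 0, 0], "gripper": 3.5},
    {"offset": [0.02, -0.07, 0.6], "rot": [0, 0, 0], "gripper": 3.5},
    {"offset": [0.02, -0.07, 0.8], "rot": [0, 0, 0], "gripper": 3.5},
    {"offset": [0.02, -0.07, 0.8], "rot": [0, 0, 0], "gripper": 3.5},
    {"offset": [0.02, -0.07, 0.8], "rot": [0, 0, 0], "gripper": 3.5}
  ]
}}

```text
time_s: 12.75
eef_pos: [481.8, -82.4, 175.6]
ee_rot: [0.175, -0.0, 0.985, -0.001]
force: [0.2, -0.2, -1.4]
grip_width: 0.533
grip_force: 76.9
```

Request:
{"op": "step_arm", "data": {
  "plan": [
    {"offset": [0, 0, 0.1], "rot": [0, 0, 0], "gripper": 3.5},
    {"offset": [0, 0, 0.2], "rot": [0, 0, 0], "gripper": 3.5},
    {"offset": [0, 0, 0.2], "rot": [0, 0, 0], "gripper": 3.5},
    {"offset": [0, 0, 0.2], "rot": [0, 0, 0], "gripper": 3.5}
  ]
}}

```text
time_s: 13.15
eef_pos: [482.5, -82.5, 173.9]
ee_rot: [0.175, -0.0, 0.985, -0.001]
force: [-1.6, -0.3, 1.2]
grip_width: 0.532
grip_force: 77.0
```

Request:
{"op": "step_arm", "data": {
  "plan": [
    {"offset": [0, 0, 0.12], "rot": [0, 0, 0], "gripper": 3.5},
    {"offset": [0, 0, 0.24], "rot": [0, 0, 0], "gripper": 3.5},
    {"offset": [0, 0, 0.34], "rot": [0, 0, 0], "gripper": 3.5},
    {"offset": [0, 0, 0.34], "rot": [0, 0, 0], "gripper": 3.5},
    {"offset": [0, 0, 0.34], "rot": [0, 0, 0], "gripper": 3.5},
    {"offset": [0, 0, 0.34], "rot": [0, 0, 0], "gripper": 3.5},
    {"offset": [0, 0, 0.34], "rot": [0, 0, 0], "gripper": 3.5},
    {"offset": [0, 0, 0.34], "rot": [0, 0, 0], "gripper": 3.5}
  ]
}}

```text
time_s: 13.95
eef_pos: [483.6, -82.5, 170.6]
ee_rot: [0.175, -0.0, 0.985, -0.001]
force: [-2.9, 1.4, 3.2]
grip_width: 0.527
grip_force: 77.2
```

```bash
python3 chk.py end.png
```

```text
[483.61487717 -82.46702121 170.57999139] [ 0.3449028  -0.00216067 -0.93863592] [-2.88111026  1.35411474  3.17276706] Fn 3.9677407482751543
28 40 1825 [[11.0, -18.9, 28.2], [12.3, -0.3, 33.2], [13.3, 18.9, 39.8]]
100 112 447 [[10.9, -19.1, 100.2], [11.7, -0.3, 106.5], [12.3, 18.8, 111.8]]
128 138 61 [[3.5, -6.5, 128.6], [6.1, -0.3, 133.4], [7.2, 5.3, 137.8]]
138 145 481 [[1.1, -19.3, 139.3], [22.6, -1.0, 144.7], [39.2, 19.2, 145.0]]
118 r 15.738273302546453 [539.34703512 -83.07741902  38.13626171] tool [ -6.631724    -0.30644036 143.53993827]
15 r 12.248312823754336 [536.55564504 -82.81634784  37.12067086] tool [-3.66158266e+00 -4.26206950e-02  1.43529886e+02]
```

View pics/end.png

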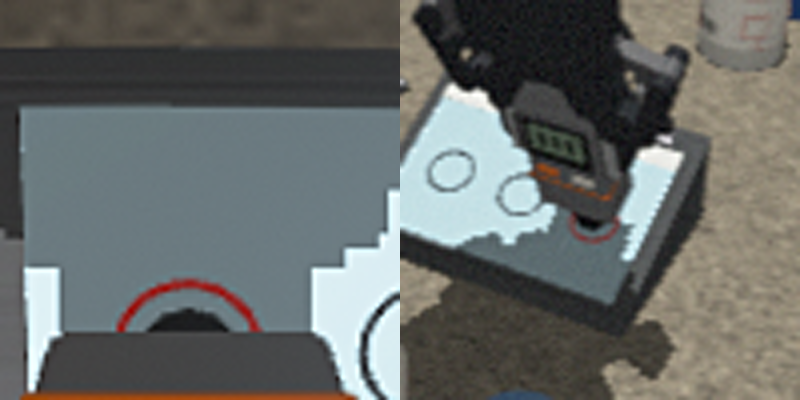

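The sensor is centred: ring and snout are both at column 189-190, and the x offset matches within about 0.5 mm. The force rise is about 5.6 N. I add a small margin and hold.

Request:
{"op": "step_arm", "data": {
  "plan": [
    {"offset": [0, 0, 0.03], "rot": [0, 0, 0], "gripper": 3.5},
    {"offset": [0, 0, 0.03], "rot": [0, 0, 0], "gripper": 3.5},
    {"offset": [0, 0, 0.03], "rot": [0, 0, 0], "gripper": 3.5},
    {"offset": [0, 0, 0.03], "rot": [0, 0, 0], "gripper": 3.5},
    {"offset": [0, 0, 0.03], "rot": [0, 0, 0], "gripper": 3.5},
    {"offset": [0, 0, 0.03], "rot": [0, 0, 0], "gripper": 3.5}
  ]
}}

```text
time_s: 14.65
eef_pos: [483.7, -82.5, 170.3]
ee_rot: [0.175, -0.0, 0.985, -0.001]
force: [-2.1, -0.3, 3.6]
grip_width: 0.528
grip_force: 77.2
```

```bash
python3 - <<'E'
from h import *
n=np.array([-.342,0,.94]); F=[]
for i in range(8): capture('top'); F.append(sense()['force']@n)
print(np.mean(F),np.std(F),sense()['eef_pos'])
E
```

```text
4.725891459509946 0.3922735603332699 [483.72792396 -82.4456089  170.27938426]
```

```bash
python3 -c "
from rig import *
print(finish_job())"
```

```text
the job is handed in; nothing more can be done
None
```

I zeroed the gauge on the steel plate (about 6 N, roughly 5 mm in, held for over a second). I handed the job in with the gauge still gripped, square to the panel and within about 1 mm of the red ring's centre by the cameras, pressed in about 5 mm at about 6 N; I took no final picture of the zero plate or the other things on the bench.

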